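# Lock the filter cartridge into its bayonet housing

## Task

Fit the filter cartridge (orange wing grip) into the blue air-filter housing: line its two lugs up with the two slots in the mouth, push it down against the spring, and turn it clockwise (seen from above) to the stop, then let go so that the spring lifts it into its lock and it stays in. The lugs are easily damaged, so feel your way and do not force it at any point, and leave the other things on the desk where they are.

Things in the scene. Friction and masses are not known exactly. Their poses are not given: they have to be found in the camera images.
- cartridge: Loose filter cartridge, 0.13 kg, 65 mm tall, standing upright. Origin: centre of its underside, z up its axis. White nose and hub 34.8 mm across, 0 to 31 mm up (nose tapered to 24 mm over the lowest 9 mm); black knurled disc, 53 mm across, 30 to 36 mm up; orange wing grip above. A half turn makes no difference to it.
- lugs (a point): Point on the cartridge's axis, 14 mm above its underside, level with the undersides of its two steel lugs. They stick out along its +x and -x to 25 mm from the axis, 6.5 mm wide, 5 mm high (14 to 19 mm above the underside). More than 45 N of contact with the housing damages them; a twist of 0.4 N m against the stop already makes about 35 N.
- wing (a point): Middle of the cartridge's orange wing grip, on the axis, 50 mm above the underside. The wing is 46 mm long along the cartridge's x (so it points as the lugs do), 12 mm thick along y, 30 mm high (35 to 65 mm up), to be held by its two broad faces.
- housing: Fixed blue air-filter canister, 72 mm across, on a 92 mm square flange, with a brass hose port to each side (+y and -y, reaching 59 mm out, 32 mm up). Origin: centre of its underside on the desk, z up.
- mouth (a point): Centre of the housing's mouth, level with the rim, 70 mm above its underside; axes as the housing's. Steel collar, bore 38.4 mm across, with two opposite slots widening it to 53.6 mm, each 31 degrees wide, a red dot on the rim at each. The slots lie along the housing's x only within 0.5 rad either way: find them by the dots, or turn the lugs lightly on the rim till they drop in.
- track (a point): On the axis at the track's floor, 56 mm above the housing's underside, 14 mm below the rim. From each slot a track runs clockwise under a lip: lugs (5 mm high) pass when their undersides are 12 to 14 mm below the rim. They meet a stop 52 degrees past the slot's middle (up to 60 from its far side). Over the last 27 of these degrees the lip is 3 mm thinner: a locking pocket.
- seat_top (a point): Middle of the sprung seat in the bore, 54.5 mm above the housing's underside. It touches the nose once the lugs are 1.5 mm into the slots and resists with 0.8 N per mm, 10 N at the track's floor. Let go at the stop, it lifts the lugs' undersides to 9 mm below the rim: locked. Let go in the slot they rise to 3 mm below the rim; under the lip they stay 12 mm below, not locked.
- brass_weight: Loose brass weight, 28 mm across, 31 mm high, a bystander. Origin: centre of its underside.
- wood_offcut: Loose wooden block, 50x58x26 mm, a bystander. Origin: centre of its underside.
- flush_cutters: Loose flush cutters with yellow and blue handles, 54x135x12 mm, lying flat, a bystander. Origin: centre of its underside.
- tin_3: Loose small tin with a black lid, 40 mm across, 23 mm high, a bystander. Origin: centre of its underside.

How it is judged:
By the outcome, as a careful person would: the job done as asked, in the order asked, and still so for the second after the job is handed in, with the robot touching nothing.
It also fails if it takes over 70 s, if anything falls off the work surface, if the arm or the gripper's body presses on something with over 40 N, if the wrist force passes 120 N, or if a joint passes its speed limit or range.

## Robot

A 7-joint arm with a two-finger parallel gripper is mounted at the origin on a cart in front of the work surface, level with it; the furniture and walls round the work are solid. World frame = base frame: x ahead of the robot, y to its left, z up, the work surface at z = 0. Lengths are in mm, angles in rad, forces in N, time in s.
With the tool pointing down it reaches from about 350 to 775 mm from the base axis. Payload 3.1 kg.
Tool frame: the origin (TCP) lies on the mounting face of the last link; the fingertips stand 173 mm ahead of it and the grasp point (between the pads) lies 155 mm ahead of it; z points along the fingers, y is the line along which they close (so a half turn about z gives the same grasp; the last joint's range is limited). The gripper opens to 85 mm and grips with 20 to 120 N. Pads are 22 mm wide; open, the fingers measure 114 mm over their backs; the gripper's body (76 mm by 85 mm) begins 54 mm behind the grasp point. The pads swing forward as they close: fully open they stand 13 mm farther back than shut.
Start: joints at [-1.389, 0.311, 0.014, 1.512, -0.004, 1.319, -0.027], TCP at [122.031, 536.303, 404.704] pointing down, gripper open.
Joint ranges: [-2.7, 2.7], [-0.3, 1.91], [-1.27, 1.3], [0.12, 2.57], [-1.44, 4.58], [0.2, 2.03], [-3.05, 3.05]. Speed limits (rad/s): [2.79, 2.79, 3.14, 3.14, 3.14, 3.14, 3.14].

## Interface

Orientations are given as a unit quaternion [w, x, y, z].
In Python, from cell import ctrl gives the robot as it stands.
- The arm moves only by the tool apply_moves, never from a script. Its argument "targets" is a list of rows, each an object with "turn": the turn, a rotation vector about the tool's x, y, z in degrees, a list of three; "offset": the shift along the tool's x, y, z in cm, a list of three; "fingers": the opening, from 0 (shut) to 1 (fully open). In form: [{"turn": [wx, wy, wz], "offset": [x, y, z], "fingers": fingers}, ...]. A call has 1 to 5 rows; each row is the pose to reach, as a shift and turn from the pose commanded when the call began, along the tool's axes at that moment; what a row does not reach only later rows make up. A row lasts 1/8 s, in which the tool goes at most 62.5 mm and 10.7 degrees, less where a joint would pass 70% of its speed; a pose out of reach is approached as far as the arm can. A call with a gripper value outside its range is refused whole. The fingers move at their own pace and stop on an object; "newtons" is the grip in N (left out, the last holds). Time passes only in rows, so rows that repeat a pose let the fingers close. It gives the time, the measured TCP pose, the force, the opening and the grip force at its end, in the units of the state.
- ctrl.get_state(): the state, without advancing time (a new reading comes with each control period).
- ctrl.read_camera(name): name is "scene" or "side" or "wrist"; returns (picture, depth): 400x640x3 uint8, red, green, blue; 400x640 float32, mm along the optical axis (not along the pixel's ray), 0 where there is no reading.
- ctrl.calibration(name): a dict with "fx", "fy", "cx", "cy" (pixels), "R" (3x3) and "t" (3): a world point X has camera coordinates R X + t. Camera axes: x right, y down, z forward; pixel columns grow to the right and rows downward; lengths in mm; the calibration is good to about 2 mm. A picture is of the moment at which its call begins: read the wrist's pose just before it. calibration takes no time and is no camera call; for the wrist camera it gives the pose at the moment of the call.
- ctrl.hand_in(): hands the job in; it is judged then, once.
The state is a dict: "t": time; "joint_pos": joint angles; "joint_vel": joint speeds; "effort": joint torques, N m; "eef_pos": TCP position; "tcp_rot": TCP orientation; "ft_force": force on the tool from outside, world axes, zero at the start; "torque": the same for the moment, N m; "finger_gap": opening from 0.0 (shut) to 1.0 (fully open); "finger_force": force on a finger pad.
Only numpy, scipy, OpenCV 4.12 (cv2) and the standard library are available. Lean on these libraries where they do the work, as an engineer would, in place of code of your own. Each camera call takes 0.05 s, during which the arm holds its last target. There are 200 camera calls.

## Working session

There is one attempt and no reset: what is moved stays moved. The work goes in short steps, Python scripts to look and compute and a tool call to move; the robot and the scene stay as the last step left them, time stands still between calls to the robot, and variables do not carry over. Pictures are saved under pics/ and viewed, at most 10 in all, crops included, and the job is handed in when it is done.

Besides the shell and the picture viewer there is one more tool, called after "Call:" as a command line: name --argument value ..., lists and objects as JSON in quotes. apply_moves: Moves the arm, as the interface text tells. Its arguments: {"type":"object","properties":{"targets":{"type":"array"},"newtons":{"type":"number"}},"required":["targets"]}

```bash
mkdir -p pics; cat > h.py <<'E'
import numpy as np, cv2
from cell import ctrl
def snap(n,f):
    c=ctrl.calibration(n); p,d=ctrl.read_camera(n)
    cv2.imwrite(f'pics/{f}.png',p[:,:,::-1]); np.savez(f'pics/{f}.npz',p=p,d=d,**{k:np.array(c[k]) for k in c})
    return p,d,c
def world(c,d,u,v,z=None):
    r=np.array([(u-c['cx'])/c['fx'],(v-c['cy'])/c['fy'],1.]);R=np.array(c['R']);t=np.array(c['t'])
    if z is None: return R.T@(r*d[int(v),int(u)]-t)
    o=-R.T@t; w=R.T@r; return o+w*(z-o[2])/w[2]
def load(f):
    q=np.load(f'pics/{f}.npz'); return q['p'],q['d'],{k:q[k] for k in ('fx','fy','cx','cy','R','t')}
E
python3 - <<'E'
from h import *
s=ctrl.get_state(); print(s)
a=snap('scene','s1')[0]; snap('side','d1'); b=snap('wrist','w1')[0]
E
```

```text
{'t': 0.0, 'joint_pos': array([-1.38871187,  0.31173058,  0.01394414,  1.51307381, -0.00441324,
        1.31920387, -0.02721473]), 'joint_vel': array([-0.00072282,  0.00030289, -0.0003957 ,  0.00052115,  0.00014662,
       -0.00079968,  0.00065469]), 'effort': array([ 2.52743084e-04, -3.79921854e+01,  1.45920259e-01, -2.30589652e+01,
        1.21026902e-02,  1.37885057e-02, -2.04855286e-05]), 'eef_pos': array([121.9319273 , 535.97859922, 403.611009  ]), 'tcp_rot': array([-9.83135816e-05,  1.11607024e-01,  9.93751705e-01, -1.18837249e-03]), 'ft_force': array([-0.48027695,  0.05103071, -0.73046656]), 'torque': array([ 0.0188047 ,  0.0241524 , -0.03999788]), 'finger_force': 0.0, 'finger_gap': 0.9953736318545341}
```

View pics/s1.png

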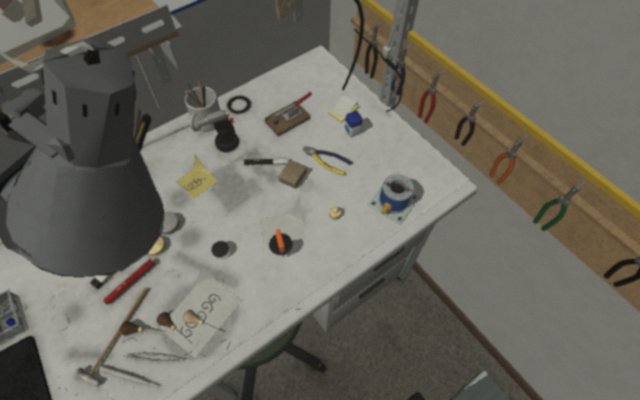

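View pics/d1.png

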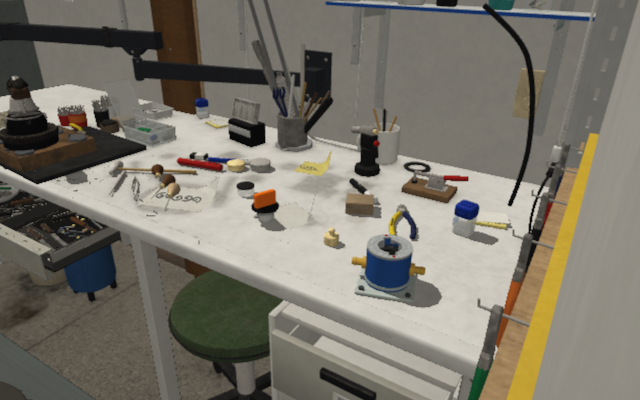

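The scene view shows the cartridge wing at about (281,241) and the housing mouth at about (398,188), with the tin at (221,248) and the brass weight at (336,212). The side view has the wing at (264,201) and the mouth at (389,246).

```bash
python3 - <<'E'
from h import *
for f,pts in(('s1',[(281,241,60),(398,186,70),(221,248,23),(336,212,31),(292,174,26)]),('d1',[(264,201,50),(389,246,70),(245,187,23)])):
    p,d,c=load(f)
    for u,v,z in pts: print(f,u,v,world(c,d,u,v).round(0),world(c,d,u,v,z).round(0))
    hsv=cv2.cvtColor(p,cv2.COLOR_RGB2HSV); 
    for name,lo,hi,box in(('orange',(5,180,120),(15,255,255),(230,180,300,260)),):
        m=cv2.inRange(hsv,lo,hi);u0,v0,u1,v1=box
        ys,xs=np.nonzero(m[v0:v1,u0:u1]);P=np.array([world(c,d,x+u0,y+v0) for x,y in zip(xs,ys)])
        P=P[(P[:,2]>30)&(P[:,2]<75)];print(name,len(P),P.mean(0),P.min(0),P.max(0))
        T=P[P[:,2]>59]
        if len(T)>3: print(T.mean(0), np.linalg.svd(T[:,:2]-T[:,:2].mean(0),full_matrices=False)[2][0])
a=load('s1')[0][150:270,200:430];b=load('w1')[0]
cv2.imwrite('pics/c1.png',np.vstack([cv2.resize(a,(640,334),interpolation=2),cv2.resize(b,(400,250))if 0 else cv2.copyMakeBorder(cv2.resize(b,(400,250)),0,0,0,240,0)])[:,:,::-1])
E
```

```text
s1 281 241 [596.  24.  64.] [597.  24.  60.]
s1 398 186 [ 554. -281.   52.] [ 547. -271.   70.]
s1 221 248 [681. 135.  21.] [680. 135.  23.]
s1 336 212 [ 598. -131.   22.] [ 595. -128.   31.]
s1 292 174 [ 749. -109.   23.] [ 747. -108.   26.]
orange 76 [601.22014475  25.1868305   61.60429133] [583.0352553   16.19102792  33.04883052] [624.4414278   34.23279845  66.30059468]
[600.39124052  25.04327272  63.44957555] [-0.93126298  0.36434772]
d1 264 201 [600.  20.  47.] [595.  15.  50.]
d1 389 246 [ 565. -263.   57.] [ 545. -271.   70.]
d1 245 187 [666. 125.  25.] [669. 128.  23.]
orange 291 [600.25647943  19.82477767  52.6019011 ] [581.35033974   9.58507358  37.00023952] [623.34626691  33.35891618  66.12128662]
[600.08168047  20.68390799  62.94167716] [-0.91857206  0.39525356]
```

View pics/c1.png

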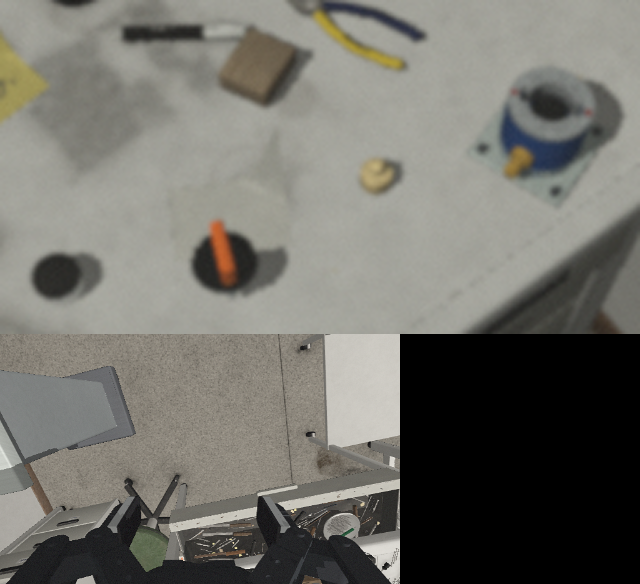

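The enlarged crop shows the red dots at scene pixels about (385,183) and (411,191), and the wing running from (278,231) to (283,251). The cartridge is at about (600,22), with the wing at -22°. I'm moving there now.

Call:
apply_moves --targets '[{"turn":[0,0,0],"offset":[-5,-3.4,0.4],"fingers":1},{"turn":[0,0,0],"offset":[-10.2,-7,0.8],"fingers":1},{"turn":[0,0,0],"offset":[-15.3,-10.4,1.2],"fingers":1},{"turn":[0,0,0],"offset":[-20.4,-13.9,1.5],"fingers":1},{"turn":[0,0,0],"offset":[-25.5,-17.4,1.9],"fingers":1}]'

```text
t: 0.78
eef_pos: [333.1, 308.3, 385.6]
tcp_rot: [0.0, 0.112, 0.994, 0.0]
ft_force: [1.3, -0.3, 0.3]
finger_gap: 0.997
finger_force: 0.0
```

Call:
apply_moves --targets '[{"turn":[0,0,1.8],"offset":[-5,-3.4,0.4],"fingers":1},{"turn":[0,0,3.6],"offset":[-10.2,-7,0.8],"fingers":0.8},{"turn":[0,0,5.4],"offset":[-15.3,-10.4,1.2],"fingers":0.7},{"turn":[0,0,7.2],"offset":[-20.4,-13.9,1.5],"fingers":0.6},{"turn":[0,0,9],"offset":[-25.5,-17.4,1.9],"fingers":0.6}]'

```text
t: 1.4
eef_pos: [543.1, 82.6, 366.5]
tcp_rot: [0.0, 0.189, 0.982, 0.0]
ft_force: [1.8, 1.6, 0.9]
finger_gap: 0.599
finger_force: 0.0
```

```bash
cat >> h.py <<'E'
def plan(pos,ydeg):
    from scipy.spatial.transform import Rotation as Ro
    s=ctrl.get_state();q=s['tcp_rot'];R=Ro.from_quat([*q[1:],q[0]])
    y=np.array([np.cos(np.radians(ydeg)),np.sin(np.radians(ydeg)),0]);z=np.array([0,0,-1.]);x=np.cross(y,z)
    T=Ro.from_matrix(np.c_[x,y,z])
    print('pos',s['eef_pos'].round(1),'yaw y',np.degrees(np.arctan2(*R.as_matrix()[1::-1,1])).round(1),'t',s['t'],'F',s['ft_force'].round(1),s['torque'].round(2),'gap',s['finger_gap'],s['finger_force'],'j7',s['joint_pos'][6].round(2))
    print('offset cm',(R.inv().apply(np.array(pos)-s['eef_pos'])/10).round(2),'turn',(R.inv()*T).as_rotvec(degrees=True).round(1))
E
python3 - <<'E'
from h import *
plan([600,22,360],68)
p,d,c=load('s1')
a=world(c,d,385,183,70);b=world(c,d,411.3,190.6,70);print(a,b,(a+b)/2,np.linalg.norm(a-b),np.degrees(np.arctan2(*(b-a)[1::-1])))
E
```

```text
pos [543.1  82.6 366.5] yaw y 68.2 t 1.4 F [1.8 1.6 0.9] [ 0.06 -0.01  0.  ] gap 0.5993606159969384 0.0 j7 1.15
offset cm [-7.53 -3.51  0.65] turn [ 0.  -0.   0.2]
[ 571.64811979 -252.59146384   70.        ] [ 519.85992318 -287.47681772   70.        ] [ 545.75402148 -270.03414078   70.        ] 62.4420148912014 -146.03516449729634
```

Call:
apply_moves --targets '[{"turn":[0,0,0],"offset":[-4,-1.8,0.3],"fingers":0.6},{"turn":[0,0,0],"offset":[-7.5,-3.5,0.6],"fingers":0.6},{"turn":[0,0,0],"offset":[-7.5,-3.5,0.6],"fingers":0.6}]'

```text
t: 1.78
eef_pos: [599.7, 19.4, 359.7]
tcp_rot: [-0.0, 0.192, 0.981, -0.002]
ft_force: [0.1, -0.2, 0.2]
finger_gap: 0.595
finger_force: 0.0
```

```bash
python3 - <<'E'
from h import *
plan([600,22,212],68)
p,d,c=snap('wrist','w2')
hsv=cv2.cvtColor(p,cv2.COLOR_RGB2HSV);m=cv2.inRange(hsv,(3,150,80),(17,255,255))
ys,xs=np.nonzero(m);P=np.array([world(c,d,x,y) for x,y in zip(xs,ys)])
P=P[(P[:,2]>30)&(P[:,2]<75)];T=P[P[:,2]>62];print(len(P),len(T))
if len(T): print(T.mean(0),cv2.minAreaRect(T[:,:2].astype(np.float32)))
E
```

```text
pos [599.7  19.4 359.7] yaw y 67.8 t 1.775 F [ 0.1 -0.2  0.2] [-0.01  0.03  0.04] gap 0.5948338733849168 0.0 j7 1.29
offset cm [ 0.07  0.3  14.77] turn [-0.2  0.  -0.2]
735 600
[603.6695518   24.42905486  64.23671519] ((604.3397827148438, 24.148651123046875), (10.506653785705566, 43.90724182128906), 68.60977935791016)
```

View pics/w2.png

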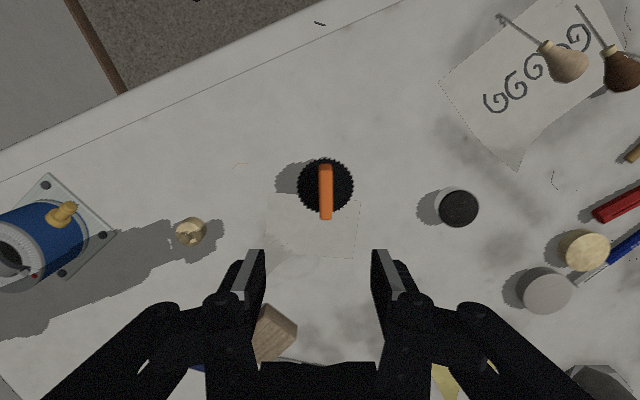

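The wing is seen at (326,192), upright between the open fingers. It sits at about (604,24), top at z=64, as expected. I'm descending to grip it.

Call:
apply_moves --targets '[{"turn":[0,0,-0.8],"offset":[-0.2,0.6,5],"fingers":0.6},{"turn":[0,0,-0.8],"offset":[-0.2,0.6,9],"fingers":0.6},{"turn":[0,0,-0.8],"offset":[-0.2,0.6,12],"fingers":0.6},{"turn":[0,0,-0.8],"offset":[-0.2,0.6,14],"fingers":0.6},{"turn":[0,0,-0.8],"offset":[-0.2,0.6,14.7],"fingers":0.6}]'

```text
t: 2.45
eef_pos: [601.6, 30.3, 212.3]
tcp_rot: [-0.002, 0.181, 0.983, 0.0]
ft_force: [0.1, 0.3, 0.4]
finger_gap: 0.598
finger_force: 0.0
```

Call:
apply_moves --targets '[{"turn":[0,0,0],"offset":[0,0,0],"fingers":0.4},{"turn":[0,0,0],"offset":[0,0,0],"fingers":0.25},{"turn":[0,0,0],"offset":[0,0,0],"fingers":0.15},{"turn":[0,0,0],"offset":[0,0,0],"fingers":0.05},{"turn":[0,0,0],"offset":[0,0,0],"fingers":0.0}]' --newtons 60

```text
t: 3.08
eef_pos: [603.3, 28.2, 214.8]
tcp_rot: [0.001, 0.182, 0.983, 0.0]
ft_force: [-1.6, 0.0, 5.5]
finger_gap: 0.128
finger_force: 59.2
```

```bash
python3 - <<'E'
from h import *
plan([604,24,312],68)
p,d,c=snap('wrist','w3')
E
```

```text
pos [603.3  28.2 214.8] yaw y 69.0 t 3.075 F [-1.6  0.   5.5] [-0.02  0.07 -0.02] gap 0.12817778582989361 59.219616651535034 j7 1.36
offset cm [-0.23 -0.36 -9.72] turn [0.1 0.1 1. ]
```

Call:
apply_moves --targets '[{"turn":[0,0,0],"offset":[0,0,-1],"fingers":0},{"turn":[0,0,0],"offset":[0,0,-4],"fingers":0},{"turn":[0,0,0],"offset":[0,0,-8],"fingers":0},{"turn":[0,0,0],"offset":[0,0,-12],"fingers":0},{"turn":[0,0,0],"offset":[0,0,-13],"fingers":0}]'

```text
t: 3.75
eef_pos: [603.6, 28.1, 346.7]
tcp_rot: [0.003, 0.182, 0.983, 0.001]
ft_force: [1.2, -0.0, -1.8]
finger_gap: 0.125
finger_force: 58.5
```

```bash
python3 - <<'E'
from h import *
plan([547,-205,344],124)
w=snap('wrist','w4')[0];s=snap('side','d4')[0];h=snap('scene','s4')[0]
cv2.imwrite('pics/c4.png',np.hstack([cv2.resize(w,(400,250)),cv2.resize(s[100:300,200:460],(400,308))[:250]])[:,:,::-1])
E
```

```text
pos [603.6  28.1 346.7] yaw y 69.0 t 3.75 F [ 1.2 -0.  -1.8] [-0.02  0.05  0.04] gap 0.12455131295015306 58.475621938705444 j7 1.3
offset cm [ -3.07 -23.79   0.23] turn [ -0.    0.3 -55. ]
```

View pics/c4.png

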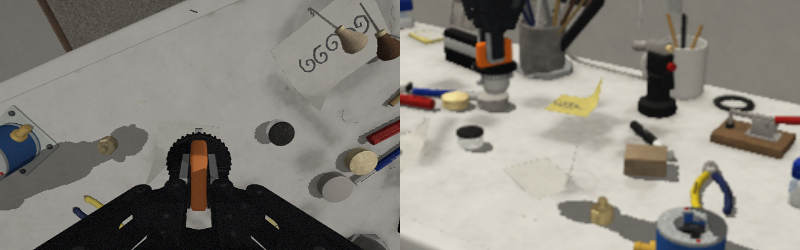

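The cartridge is held upright: the side crop shows its white nose clear of the desk. Next I'm carrying it beside the housing and looking at the mouth.

Call:
apply_moves --targets '[{"turn":[0,0,-9],"offset":[-1.5,-4,0],"fingers":0},{"turn":[0,0,-19],"offset":[-3.6,-9.5,0],"fingers":0},{"turn":[0,0,-29],"offset":[-5.8,-15,0],"fingers":0},{"turn":[0,0,-39],"offset":[-8,-20.5,0],"fingers":0},{"turn":[0,0,-49],"offset":[-9.3,-24.2,0],"fingers":0}]'

```text
t: 4.53
eef_pos: [601.2, -234.7, 340.7]
tcp_rot: [-0.003, -0.243, 0.97, 0.0]
ft_force: [0.4, 0.8, -1.4]
finger_gap: 0.127
finger_force: 58.6
```

Call:
apply_moves --targets '[{"turn":[0,0,-6],"offset":[0,0,0],"fingers":0},{"turn":[0,0,-6],"offset":[0,0,0],"fingers":0},{"turn":[0,0,-6],"offset":[0,0,0],"fingers":0}]'

```text
t: 4.9
eef_pos: [602.9, -229.6, 342.1]
tcp_rot: [-0.001, -0.292, 0.956, 0.001]
ft_force: [-0.4, 0.2, -0.8]
finger_gap: 0.125
finger_force: 58.7
```

```bash
python3 - <<'E'
from h import *
plan([547,-271,344],124)
w,d,c=snap('wrist','w5')
hsv=cv2.cvtColor(w,cv2.COLOR_RGB2HSV)
m=cv2.inRange(hsv,(3,150,80),(17,255,255));ys,xs=np.nonzero(m);P=np.array([world(c,d,x,y) for x,y in zip(xs,ys)])
st=ctrl.get_state();e=st['eef_pos'];P=P[abs(P[:,2]-e[2]+150)<40];T=P[P[:,2]>np.percentile(P[:,2],50)-2]
print('wing',len(P),P.mean(0),np.percentile(P[:,2],[2,50,98]),cv2.minAreaRect(T[:,:2].astype(np.float32)))
m=cv2.inRange(hsv,(0,150,80),(3,255,255))|cv2.inRange(hsv,(172,150,80),(180,255,255))
n,l,s,ce=cv2.connectedComponentsWithStats(m)
for i in range(1,n):
    if s[i,4]>3: print(s[i],ce[i].round(1),world(c,d,*ce[i]).round(1),world(c,d,*ce[i],70).round(1))
E
```

```text
pos [ 602.9 -229.6  342.1] yaw y 124.0 t 4.9 F [-0.4  0.2 -0.8] [-0.06  0.01 -0.05] gap 0.1253640488013778 58.741772174835205 j7 2.62
offset cm [ 6.95 -0.3  -0.18] turn [ 0.2 -0.1 -0. ]
wing 2816 [ 600.44015503 -229.84506333  188.9404241 ] [168.61488711 191.33550251 192.83422664] ((605.2190551757812, -226.7301483154297), (46.52692413330078, 11.41772747039795), 34.056724548339844)
[309  60   6   8  35] [311.3  63.5] [ 521.9 -287.7   70.6] [ 521.9 -287.7   70. ]
[  0  80  13  11 111] [ 5.7 84.9] [ 657.  -463.    63.3] [ 653.8 -457.9   70. ]
[  0 106   4  10  22] [  0.9 110.9] [ 679.3 -463.3   59.3] [ 673.2 -455.2   70. ]
[310 152   6   6  25] [312.7 154.1] [ 573.8 -251.8   69.7] [ 573.7 -251.8   70. ]
```

View pics/w5.png

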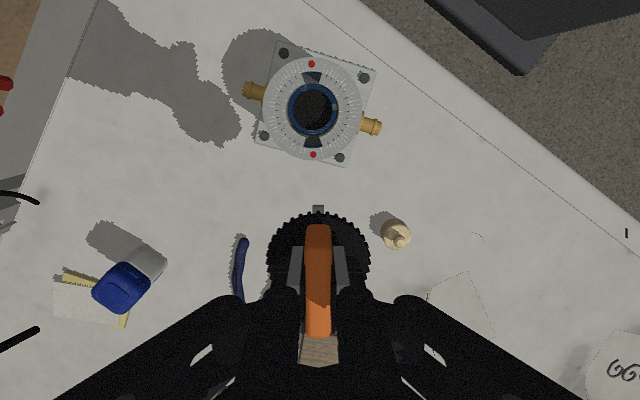

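The wrist view shows the red dots at (311,63) and (313,154), 63 mm apart, at z≈70 as expected. The mouth is at (547.9,-269.8) with the slots at 34.7°. The wing centre, measured in the same image, is at (605.2,-226.7) and 34.1°, so I'm moving over the mouth.

Call:
apply_moves --targets '[{"turn":[0,0,-0.6],"offset":[3,-0.2,0],"fingers":0},{"turn":[0,0,-0.6],"offset":[6,-0.3,1],"fingers":0},{"turn":[0,0,-0.6],"offset":[7.15,-0.36,3],"fingers":0},{"turn":[0,0,-0.6],"offset":[7.15,-0.36,4.2],"fingers":0},{"turn":[0,0,-0.6],"offset":[7.15,-0.36,4.2],"fingers":0}]'

```text
t: 5.58
eef_pos: [546.2, -272.2, 300.4]
tcp_rot: [-0.0, -0.298, 0.955, 0.001]
ft_force: [0.3, 0.2, -1.6]
finger_gap: 0.128
finger_force: 58.7
```

```bash
python3 - <<'E'
from h import *
plan([545.5,-272.6,280],124.6)
w,d,c=snap('wrist','w6');s=snap('side','d6')[0];h=snap('scene','s6')[0]
hsv=cv2.cvtColor(w,cv2.COLOR_RGB2HSV)
m=cv2.inRange(hsv,(3,150,80),(17,255,255));ys,xs=np.nonzero(m);P=np.array([world(c,d,x,y) for x,y in zip(xs,ys)])
e=ctrl.get_state()['eef_pos'];P=P[abs(P[:,2]-e[2]+150)<40];T=P[P[:,2]>np.percentile(P[:,2],50)-2]
print(np.percentile(P[:,2],[50,98]),cv2.minAreaRect(T[:,:2].astype(np.float32)))
cv2.imwrite('pics/c6.png',np.hstack([cv2.resize(w,(400,250)),cv2.resize(s[150:310,310:460],(300,320),interpolation=2)[:250]])[:,:,::-1])
E
```

```text
pos [ 546.2 -272.2  300.4] yaw y 124.7 t 5.575 F [ 0.3  0.2 -1.6] [ 0.03  0.   -0.03] gap 0.1279405090525211 58.7466162443161 j7 2.74
offset cm [ 0.08 -0.    2.04] turn [ 0.2 -0.   0.1]
[149.74025876 151.18377273] ((548.6637573242188, -269.1576232910156), (46.26032638549805, 11.419185638427734), 34.742523193359375)
```

View pics/c6.png

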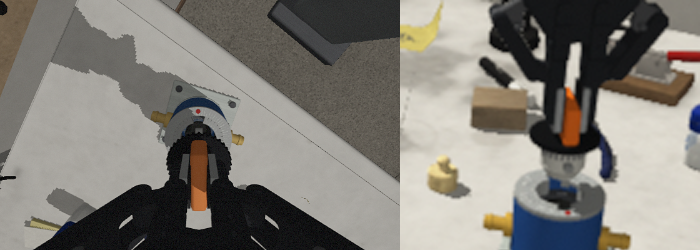

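Aligned within about 1 mm: in the side crop the nose is centred over the bore and the lug lies above the red-dot slot. I'm descending by feel.

Call:
apply_moves --targets '[{"turn":[0,0,0],"offset":[0.08,0,0.7],"fingers":0},{"turn":[0,0,0],"offset":[0.08,0,1.4],"fingers":0},{"turn":[0,0,0],"offset":[0.08,0,2.0],"fingers":0},{"turn":[0,0,0],"offset":[0.08,0,2.4],"fingers":0},{"turn":[0,0,0],"offset":[0.08,0,2.4],"fingers":0}]'

```text
t: 6.35
eef_pos: [544.8, -274.3, 277.2]
tcp_rot: [-0.0, -0.297, 0.955, 0.0]
ft_force: [-0.3, -0.1, -2.0]
finger_gap: 0.127
finger_force: 58.7
```

Call:
apply_moves --targets '[{"turn":[0,0,0],"offset":[0,0,0.2],"fingers":0},{"turn":[0,0,0],"offset":[0,0,0.4],"fingers":0},{"turn":[0,0,0],"offset":[0,0,0.6],"fingers":0},{"turn":[0,0,0],"offset":[0,0,0.7],"fingers":0},{"turn":[0,0,0],"offset":[0,0,0.7],"fingers":0}]'

```text
t: 6.98
eef_pos: [544.9, -274.4, 270.6]
tcp_rot: [-0.0, -0.297, 0.955, 0.0]
ft_force: [0.1, 0.0, -1.5]
finger_gap: 0.128
finger_force: 58.7
```

Call:
apply_moves --targets '[{"turn":[0,0,0],"offset":[0,0,0.1],"fingers":0},{"turn":[0,0,0],"offset":[0,0,0.2],"fingers":0},{"turn":[0,0,0],"offset":[0,0,0.3],"fingers":0},{"turn":[0,0,0],"offset":[0,0,0.3],"fingers":0}]'

```text
t: 7.48
eef_pos: [544.9, -274.4, 267.8]
tcp_rot: [0.0, -0.297, 0.955, -0.0]
ft_force: [-0.4, -0.2, -0.3]
finger_gap: 0.125
finger_force: 58.8
```

Call:
apply_moves --targets '[{"turn":[0,0,0],"offset":[0,0,0.1],"fingers":0},{"turn":[0,0,0],"offset":[0,0,0.2],"fingers":0},{"turn":[0,0,0],"offset":[0,0,0.3],"fingers":0},{"turn":[0,0,0],"offset":[0,0,0.3],"fingers":0}]'

```text
t: 7.98
eef_pos: [544.9, -274.4, 264.9]
tcp_rot: [0.0, -0.297, 0.955, -0.0]
ft_force: [-1.1, -0.8, 1.4]
finger_gap: 0.126
finger_force: 59.2
```

Call:
apply_moves --targets '[{"turn":[0,0,0],"offset":[0,0,0.1],"fingers":0},{"turn":[0,0,0],"offset":[0,0,0.2],"fingers":0},{"turn":[0,0,0],"offset":[0,0,0.3],"fingers":0},{"turn":[0,0,0],"offset":[0,0,0.4],"fingers":0},{"turn":[0,0,0],"offset":[0,0,0.4],"fingers":0}]'

```text
t: 8.6
eef_pos: [545.0, -274.4, 261.0]
tcp_rot: [0.0, -0.297, 0.955, -0.0]
ft_force: [-0.9, 0.5, 5.2]
finger_gap: 0.127
finger_force: 59.7
```

Call:
apply_moves --targets '[{"turn":[0,0,0],"offset":[0,0,0.1],"fingers":0},{"turn":[0,0,0],"offset":[0,0,0.2],"fingers":0},{"turn":[0,0,0],"offset":[0,0,0.3],"fingers":0},{"turn":[0,0,0],"offset":[0,0,0.3],"fingers":0}]'

```text
t: 9.1
eef_pos: [544.9, -274.5, 258.4]
tcp_rot: [0.0, -0.297, 0.955, -0.0]
ft_force: [-2.5, 0.7, 7.4]
finger_gap: 0.127
finger_force: 59.9
```

```bash
python3 - <<'E'
from h import *
plan([545,-274.4,258],124.6)
E
```

```text
pos [ 544.9 -274.5  258.4] yaw y 124.6 t 9.1 F [-2.5  0.7  7.4] [0.29 0.51 0.01] gap 0.12703203798700566 59.946929812431335 j7 2.76
offset cm [-0.01  0.    0.04] turn [-0.  0. -0.]
```

Call:
apply_moves --targets '[{"turn":[0,0,2],"offset":[0,0.01,0.04],"fingers":0},{"turn":[0,0,4],"offset":[0,0.02,0.04],"fingers":0},{"turn":[0,0,6],"offset":[0,0.03,0.04],"fingers":0},{"turn":[0,0,8],"offset":[0,0.045,0.04],"fingers":0},{"turn":[0,0,8],"offset":[0,0.045,0.04],"fingers":0}]'

```text
t: 9.72
eef_pos: [545.2, -274.1, 258.4]
tcp_rot: [0.001, -0.23, 0.973, -0.001]
ft_force: [-1.5, 0.6, 7.4]
finger_gap: 0.127
finger_force: 60.0
```

```bash
python3 - <<'E'
from h import *
plan([545,-274.4,258],124.6-8)
E
```

```text
pos [ 545.2 -274.1  258.4] yaw y 116.6 t 9.725 F [-1.5  0.6  7.4] [ 0.23  0.28 -0.03] gap 0.12721285787640427 59.96199131011963 j7 2.63
offset cm [ 0.03 -0.02  0.04] turn [-0.1  0.1 -0. ]
```

Call:
apply_moves --targets '[{"turn":[0,0,2],"offset":[0,0.01,0],"fingers":0},{"turn":[0,0,4],"offset":[0,0.02,0],"fingers":0},{"turn":[0,0,5],"offset":[0,0.028,0],"fingers":0},{"turn":[0,0,5],"offset":[0,0.028,0],"fingers":0}]'

```text
t: 10.22
eef_pos: [545.2, -273.7, 258.4]
tcp_rot: [0.001, -0.187, 0.982, -0.001]
ft_force: [-1.0, 1.0, 7.1]
finger_gap: 0.129
finger_force: 60.0
```

```bash
python3 - <<'E'
from h import *
plan([545,-274.4,258],124.6-13)
E
```

```text
pos [ 545.2 -273.7  258.4] yaw y 111.6 t 10.225 F [-1.   1.   7.1] [ 0.26  0.2  -0.03] gap 0.12880487600763446 59.986796379089355 j7 2.56
offset cm [ 0.04 -0.05  0.04] turn [-0.1  0.1 -0. ]
```

Call:
apply_moves --targets '[{"turn":[0,0,2.5],"offset":[0,0.014,0],"fingers":0},{"turn":[0,0,5],"offset":[0,0.028,0],"fingers":0},{"turn":[0,0,7.5],"offset":[0,0.042,0],"fingers":0},{"turn":[0,0,10],"offset":[-0.005,0.056,0],"fingers":0},{"turn":[0,0,10],"offset":[-0.005,0.056,0],"fingers":0}]'

```text
t: 10.85
eef_pos: [545.2, -273.0, 258.4]
tcp_rot: [0.001, -0.101, 0.995, -0.0]
ft_force: [-1.6, 1.1, 8.1]
finger_gap: 0.129
finger_force: 60.0
```

```bash
python3 - <<'E'
from h import *
plan([545,-274.4,258],124.6-23)
E
```

```text
pos [ 545.2 -273.   258.4] yaw y 101.6 t 10.85 F [-1.6  1.1  8.1] [ 0.33  0.2  -0.04] gap 0.12907316948086545 59.969395995140076 j7 2.4
offset cm [ 0.05 -0.13  0.04] turn [-0.1  0.1 -0. ]
```

Call:
apply_moves --targets '[{"turn":[0,0,2.5],"offset":[0,0.014,0],"fingers":0},{"turn":[0,0,5],"offset":[0,0.028,0],"fingers":0},{"turn":[0,0,7.5],"offset":[0,0.042,0],"fingers":0},{"turn":[0,0,10],"offset":[-0.005,0.056,0],"fingers":0},{"turn":[0,0,10],"offset":[-0.005,0.056,0],"fingers":0}]'

```text
t: 11.48
eef_pos: [545.0, -272.4, 258.3]
tcp_rot: [0.001, -0.014, 1.0, -0.0]
ft_force: [-1.3, 2.3, 7.1]
finger_gap: 0.129
finger_force: 60.0
```

```bash
python3 - <<'E'
from h import *
plan([545,-274.4,258],124.6-33)
E
```

```text
pos [ 545.  -272.4  258.3] yaw y 91.6 t 11.475 F [-1.3  2.3  7.1] [ 0.35  0.23 -0.01] gap 0.12896218709576482 59.98415172100067 j7 2.24
offset cm [ 0.01 -0.2   0.03] turn [-0.   0.1 -0. ]
```

Call:
apply_moves --targets '[{"turn":[0,0,2.5],"offset":[0,0.014,0],"fingers":0},{"turn":[0,0,5],"offset":[0,0.028,0],"fingers":0},{"turn":[0,0,7.5],"offset":[0,0.042,0],"fingers":0},{"turn":[0,0,10],"offset":[-0.005,0.056,0],"fingers":0},{"turn":[0,0,10],"offset":[-0.005,0.056,0],"fingers":0}]'

```text
t: 12.1
eef_pos: [544.9, -271.9, 258.3]
tcp_rot: [0.001, 0.073, 0.997, 0.0]
ft_force: [-1.1, 0.6, 7.2]
finger_gap: 0.123
finger_force: 60.0
```

```bash
python3 - <<'E'
from h import *
plan([545,-274.4,258],124.6-43)
E
```

```text
pos [ 544.9 -271.9  258.3] yaw y 81.6 t 12.1 F [-1.1  0.6  7.2] [ 0.37  0.32 -0.04] gap 0.12271408888340339 59.992706179618835 j7 2.09
offset cm [-0.05 -0.25  0.03] turn [ 0.   0.1 -0. ]
```

Turned 43° with no resistance. From here I'm going in small steps towards the stop.

Call:
apply_moves --targets '[{"turn":[0,0,1.5],"offset":[0,0.008,0],"fingers":0},{"turn":[0,0,3],"offset":[0,0.017,0],"fingers":0},{"turn":[0,0,4.5],"offset":[0,0.025,0],"fingers":0},{"turn":[0,0,6],"offset":[0,0.034,0],"fingers":0},{"turn":[0,0,6],"offset":[0,0.034,0],"fingers":0}]'

```text
t: 12.72
eef_pos: [545.1, -271.0, 258.3]
tcp_rot: [0.001, 0.125, 0.992, 0.001]
ft_force: [-0.7, 1.3, 7.9]
finger_gap: 0.124
finger_force: 60.0
```

```bash
python3 - <<'E'
from h import *
plan([545,-274.4,258],124.6-49)
E
```

```text
pos [ 545.1 -271.   258.3] yaw y 75.7 t 12.725 F [-0.7  1.3  7.9] [0.52 0.29 0.03] gap 0.12410830223358847 60.04112362861633 j7 2.0
offset cm [-0.07 -0.34  0.02] turn [0.1 0.1 0.1]
```

Call:
apply_moves --targets '[{"turn":[0,0,0.7],"offset":[0,0.004,0],"fingers":0},{"turn":[0,0,1.4],"offset":[0,0.008,0],"fingers":0},{"turn":[0,0,2],"offset":[0,0.011,0],"fingers":0},{"turn":[0,0,2],"offset":[0,0.011,0],"fingers":0}]'

```text
t: 13.22
eef_pos: [545.3, -270.6, 258.2]
tcp_rot: [0.001, 0.142, 0.99, 0.001]
ft_force: [-1.1, 2.9, 7.6]
finger_gap: 0.126
finger_force: 60.1
```

```bash
python3 - <<'E'
from h import *
plan([545,-274.4,258],124.6-51)
E
```

```text
pos [ 545.3 -270.6  258.2] yaw y 73.7 t 13.225 F [-1.1  2.9  7.6] [0.66 0.24 0.22] gap 0.12602332164249094 60.10636568069458 j7 1.97
offset cm [-0.08 -0.38  0.02] turn [0.1 0.1 0.1]
```

The moment rose to about 0.25 N m at 51°, which is the stop. I'm easing up 3 mm with the spring, then letting go.

Call:
apply_moves --targets '[{"turn":[0,0,0],"offset":[0,0,-0.1],"fingers":0},{"turn":[0,0,0],"offset":[0,0,-0.2],"fingers":0},{"turn":[0,0,0],"offset":[0,0,-0.3],"fingers":0},{"turn":[0,0,0],"offset":[0,0,-0.3],"fingers":0}]'

```text
t: 13.72
eef_pos: [545.2, -270.7, 260.1]
tcp_rot: [0.001, 0.142, 0.99, 0.001]
ft_force: [3.5, 3.3, -0.3]
finger_gap: 0.128
finger_force: 59.0
```

```bash
python3 - <<'E'
from h import *
plan([545,-274.4,258],124.6-51)
E
```

```text
pos [ 545.2 -270.7  260.1] yaw y 73.6 t 13.725 F [ 3.5  3.3 -0.3] [ 0.81 -0.75  0.23] gap 0.12789957077436842 58.99286448955536 j7 1.96
offset cm [-0.09 -0.36  0.21] turn [0.1 0.  0. ]
```

Fz dropped more than the spring alone would explain, so there's likely friction from the twist held against the stop. I'm easing the twist back slightly to check.

Call:
apply_moves --targets '[{"turn":[0,0,-0.6],"offset":[0,0,0],"fingers":0},{"turn":[0,0,-1.2],"offset":[0,-0.005,0],"fingers":0},{"turn":[0,0,-1.2],"offset":[0,-0.005,0],"fingers":0}]'

```text
t: 14.1
eef_pos: [544.9, -270.9, 260.8]
tcp_rot: [0.001, 0.132, 0.991, 0.001]
ft_force: [2.4, 4.4, 2.6]
finger_gap: 0.128
finger_force: 59.4
```

```bash
python3 - <<'E'
from h import *
plan([545,-274.4,258],124.6-51)
w,d,c=snap('wrist','w7');s=snap('side','d7')[0];h=snap('scene','s7')[0]
hsv=cv2.cvtColor(w,cv2.COLOR_RGB2HSV)
m=cv2.inRange(hsv,(3,150,80),(17,255,255));ys,xs=np.nonzero(m);P=np.array([world(c,d,x,y) for x,y in zip(xs,ys)])
e=ctrl.get_state()['eef_pos'];P=P[abs(P[:,2]-e[2]+150)<40];T=P[P[:,2]>np.percentile(P[:,2],50)-2]
print(np.percentile(P[:,2],[50,98]),cv2.minAreaRect(T[:,:2].astype(np.float32)))
A=np.c_[T[:,:2]-T[:,:2].mean(0),np.ones(len(T))];print('tilt',np.linalg.lstsq(A,T[:,2],rcond=None)[0])
E
```

```text
pos [ 544.9 -270.9  260.8] yaw y 74.8 t 14.1 F [2.4 4.4 2.6] [ 1.11 -0.62  0.07] gap 0.12823169449843236 59.38482642173767 j7 1.98
offset cm [-0.1  -0.34  0.28] turn [0.1 0.  1.2]
[109.98294755 111.43997606] ((548.2525634765625, -270.69677734375), (11.397478103637695, 46.04341506958008), 74.8901596069336)
tilt [ 4.93080452e-03 -4.59600098e-07  1.10181266e+02]
```

The cartridge rose as the twist eased, and its lugs are now about 11 mm below the rim, above the normal lip limit of 12 mm and so in the pocket. Releasing.

Call:
apply_moves --targets '[{"turn":[0,0,0],"offset":[0,0,0],"fingers":0.2},{"turn":[0,0,0],"offset":[0,0,0],"fingers":0.3},{"turn":[0,0,0],"offset":[0,0,0],"fingers":0.45},{"turn":[0,0,0],"offset":[0,0,0],"fingers":0.6},{"turn":[0,0,0],"offset":[0,0,0],"fingers":0.6}]'

```text
t: 14.88
eef_pos: [544.2, -271.9, 260.2]
tcp_rot: [-0.0, 0.133, 0.991, -0.0]
ft_force: [-0.2, -0.4, -0.2]
finger_gap: 0.599
finger_force: 0.0
```

Call:
apply_moves --targets '[{"turn":[0,0,0],"offset":[0,0,-2],"fingers":0.6},{"turn":[0,0,0],"offset":[0,0,-5],"fingers":0.6},{"turn":[0,0,0],"offset":[0,0,-8],"fingers":0.6},{"turn":[0,0,0],"offset":[0,0,-10],"fingers":0.6},{"turn":[0,0,0],"offset":[0,0,-10],"fingers":0.6}]'

```text
t: 15.5
eef_pos: [544.8, -272.2, 362.2]
tcp_rot: [0.002, 0.132, 0.991, -0.001]
ft_force: [1.5, -1.2, 0.9]
finger_gap: 0.602
finger_force: 0.0
```

```bash
python3 - <<'E'
from h import *
plan([545,-274.4,258],124.6-51)
w,d,c=snap('wrist','w8');s=snap('side','d8')[0]
hsv=cv2.cvtColor(w,cv2.COLOR_RGB2HSV)
m=cv2.inRange(hsv,(3,150,80),(17,255,255));ys,xs=np.nonzero(m);P=np.array([world(c,d,x,y) for x,y in zip(xs,ys)])
P=P[(P[:,2]>85)&(P[:,2]<135)&(abs(P[:,0]-548)<40)&(abs(P[:,1]+270)<40)];T=P[P[:,2]>np.percentile(P[:,2],60)-2]
print(len(P),np.percentile(P[:,2],[50,90,98]),cv2.minAreaRect(T[:,:2].astype(np.float32)))
A=np.c_[T[:,:2]-T[:,:2].mean(0),np.ones(len(T))];print('tilt',np.linalg.lstsq(A,T[:,2],rcond=None)[0])
R=[world(c,d,u,v) for u in range(200,440,3) for v in range(60,300,3)];R=np.array(R);r=np.hypot(R[:,0]-548,R[:,1]+270)
k=(r>29)&(r<34)&(R[:,2]>60)&(R[:,2]<80);print('rim z',np.median(R[k,2]),k.sum())
cv2.imwrite('pics/c8.png',np.hstack([cv2.resize(w,(400,250)),cv2.resize(s[150:310,310:460],(300,320),interpolation=2)[70:]])[:,:,::-1])
E
```

```text
pos [ 544.8 -272.2  362.2] yaw y 74.8 t 15.5 F [ 1.5 -1.2  0.9] [-0.03  0.01  0.01] gap 0.6020673504765938 0.0 j7 1.94
offset cm [-0.04 -0.19 10.42] turn [-0.1  0.2  1.2]
1009 [111.13736025 112.17323248 112.63600301] ((547.7857055664062, -270.2738952636719), (11.060404777526855, 44.0794563293457), 75.39028930664062)
tilt [-8.84051021e-05 -1.01083707e-02  1.11276381e+02]
rim z 69.67190813541225 117
```

View pics/c8.png

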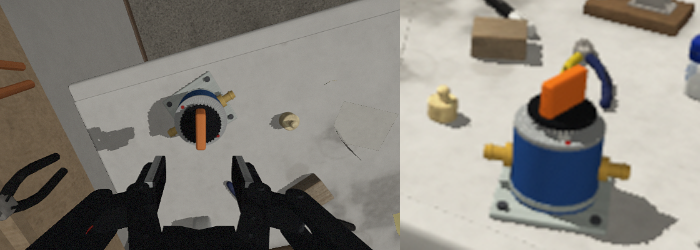

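The wing top stands 41.6 mm above the rim; locked would be 42 mm and unlocked 39 mm. It sits level and near the stop, and the gripper is clear of everything. In the wrist view (400-px crop) the wing is at (200,130) and the bystanders haven't moved. Handing in.

```bash
python3 -c "
from cell import ctrl
print(ctrl.hand_in())"
```

```text
the job is handed in; nothing more can be done
None
```

The cartridge is in the housing, turned about 50° to the stop, and lifted into its lock. The wing top measured 41.6 mm above the rim (42 mm expected), the highest twist read was about 0.25 N m, and the job was handed in at about 16 s.

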